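# Unlock the quarter-turn latch and open the control box

### The arm

A 7-joint arm with a two-finger parallel gripper is mounted at the origin on a cart in front of the work surface, level with it; the furniture and walls round the work are solid. World frame = base frame: x ahead of the robot, y to its left, z up, the work surface at z = 0. Lengths are in m, angles in rad, forces in N, time in s.
With the tool pointing down it reaches from about 0.425 to 0.925 m from the base axis. Payload 6.8 kg.
Tool frame: the origin (TCP) lies on the centre line of the jaws, within the pads' length; the fingertips stand 25 mm ahead of it and the grasp point (between the pads) lies 6 mm ahead of it; z points along the fingers, y is the line along which they close (so a half turn about z gives the same grasp; the last joint's range is limited). The gripper opens to 85 mm and grips with 20 to 120 N. Pads are 22 mm wide; open, the fingers measure 114 mm over their backs; the gripper's body (76 mm by 85 mm) begins 54 mm behind the grasp point. The pads swing forward as they close: fully open they stand 13 mm farther back than shut.
Start: joints at [1.078, 0.477, 0.022, 1.555, -0.011, 1.109, -0.083], TCP at [0.253, -0.626, 0.256] pointing down, gripper open.
Joint ranges: [-2.96, 2.96], [-0.34, 2.1], [-1.41, 1.46], [0.24, 2.44], [-1.37, 4.51], [0.17, 1.92], [-2.96, 2.96]. Speed limits (rad/s): [2.39, 2.39, 3.14, 3.14, 3.14, 3.14, 3.14].

### API

Orientations are given as a rotation vector (axis times angle).
In Python, from bench import telemetry, grab_frame, job gives the robot as it stands.
- The arm moves only by the tool apply_moves, never from a script. Its argument "rows" is a list of rows, each a list of 2 entries, a list of its own where there are three numbers: the shift along the tool's x, y, z each as a share of 250 mm, from -1 to 1, then the turn, a rotation vector about the tool's x, y, z each as a share of pi rad, from -1 to 1. A call has 1 to 10 rows; each row is the pose to reach, as a shift and turn from the pose commanded when the call began, along the tool's axes at that moment, turning the shorter way round; what a row does not reach only later rows make up. A row lasts 1/8 s, in which the tool goes at most 62.5 mm and 10.7 degrees, less where a joint would pass 70% of its speed; a pose out of reach is approached as far as the arm can. A call with a number of a shift or a turn outside -1 to 1 is refused whole. A call with a gripper value outside its range is refused whole. "jaw" is the gripper's target within -1 to 1 (fully open at 1, half-way at 0, shut at -1), set as the call begins (left out, the last holds). The fingers move at their own pace and stop on an object; "newtons" is the grip in N (left out, the last holds). Time passes only in rows, so rows that repeat a pose let the fingers close. It gives the time, the measured TCP pose, the force, the opening and the grip force at its end, in the units of the state.
- telemetry.get_obs(): the state, without advancing time (a new reading comes with each control period).
- grab_frame(name): name is "side" or "top" or "wrist"; returns a dict with "frame" (480x640x3 uint8, red, green, blue), "vertical_fov" (degrees; the focal length in pixels is half the picture's height over the tangent of half this angle, whatever the lens; pixels are square), "cx", "cy" (the principal point, pixels), "origin" and "attitude" of the camera in the world. Camera axes: x right, y up, looking along -z (the intrinsics and any distortion apply to the point x, -y, -z); pixel columns grow to the right and rows downward; lengths in m; the calibration is good to about 2 mm. A picture is of the moment at which its call begins. There is no depth.
- job.hand_in(): hands the job in; it is judged then, once.
The state is a dict: "clock": time; "joints": joint angles; "qvel": joint speeds; "tau": joint torques, N m; "tcp_pos": TCP position; "orientation": TCP orientation; "contact_force": force on the tool from outside, world axes, zero at the start; "moment": the same for the moment, N m; "grip_width": finger opening in m; "gripper_force": force on a finger pad.
Only numpy, scipy, OpenCV 4.12 (cv2) and the standard library are available. Lean on these libraries where they do the work, as an engineer would, in place of code of your own. Each camera call takes 0.05 s, during which the arm holds its last target. There are 200 camera calls.

### The job

The printer control box with the orange latch needs servicing. Turn its orange wing latch a quarter turn anticlockwise, as far as it goes, to unlock the cover; then swing the cover up on its rear hinge until it stands roughly upright, and leave it standing open with the latch still unlocked. Do not touch the other box, the one with the blue latch.

Things in the scene. Friction and masses are not known exactly. Their poses are not given: they have to be found in the camera images.
- orange_latch_grip (a point): Point on the grey control box with the ORANGE latch: on the latch's turning axis at gripping height, 27 mm above the white cover, 88 mm above the table. Fixed to the box, so it stays when latch or cover moves. Axes are the box's: z up, +x to the hinge (away from the robot), +y left along the front edge. Box screwed down, 130 (x) by 140 (y) mm, 61 mm high with its 6 mm cover.
- orange_latch (a joint): Orange upright blade, 12 mm thick, 40 long, top 38 above the cover, on a 3 mm high foot of radius 20. Rad, anticlockwise from above: 0 locked, blade along the box's y, its white line at the red dot; 1.5 stop, unlocked, blade along x within 4 degrees, line at the green dot, robot side. Friction 0.05 N m, stays where left. Its cam holds the cover shut below about 1.1 rad. Also the cover's handle.
- orange_cover (a joint): Cover angle, rad: 0 shut, 1.57 upright, 1.75 stop. Swings up and away from the robot about a line along the box's y, 98 mm along +x from and 33 mm below the latch grip point; front edge 34 mm along -x from it. Friction hinge holds it at any angle; lifting takes about 4 N. Gripped across the unlocked blade (closing along y), the blade pivots between the pads and the gripper can stay pointing down.
- blue_box: The other control box, alike in all but its BLUE latch; stands beside the orange one, locked, not to be touched. Origin at the centre of its underside, axes as for the orange box; 130 x 140 mm, 61 mm high to the cover's top, 99 mm to the top of its latch, with 16 mm wide screw-down feet along both sides.

How it is judged:
On the way:
1. the orange latch is turned to unlocked while its cover is still shut (value of joint orange_latch above 1.25 rad and value of joint orange_cover below 0.15 rad), for 0.1 s.
At the end, for the whole second after the job is handed in: the orange box's cover stands open by itself by at least 1.15 rad (66 degrees), at rest, with its latch still turned to unlocked (at least 1.2 rad) (value of joint orange_cover above 1.15 rad and value of joint orange_latch above 1.2 rad and velocity of joint orange_cover between -0.05 and 0.05 rad/s); the robot touches nothing.
It fails at once if the box with the blue latch is touched (contact force between blue_box and the fingers above 1 N or contact force between blue_box and the arm above 1 N).
It also fails if it takes over 42 s, if anything falls off the work surface, if the arm or the gripper's body presses on something with over 40 N, if the wrist force passes 120 N, or if a joint passes its speed limit or range.

## Working session

There is one attempt and no reset: what is moved stays moved. The work goes in short steps, Python scripts to look and compute and a tool call to move; the robot and the scene stay as the last step left them, time stands still between calls to the robot, and variables do not carry over. Pictures are saved under pics/ and viewed, at most 10 in all, crops included, and the job is handed in when it is done.

Besides the shell and the picture viewer there is one more tool, called after "Emit:" as name(argument=value, ...), one argument or row to a line, values as JSON. apply_moves: Moves the arm, as the interface text tells. Its arguments: {"type":"object","properties":{"rows":{"type":"array"},"jaw":{"type":"number"},"newtons":{"type":"number"}},"required":["rows"]}

```bash
mkdir -p pics; ls; python3 - <<'E'
from bench import telemetry, grab_frame
import cv2
o=telemetry.get_obs();print({k:o[k] for k in('clock','joints','tcp_pos','orientation','grip_width')})
for n in("top","side"):
    f=grab_frame(n);print(n,{k:v for k,v in f.items() if k!='frame'})
    cv2.imwrite(f"pics/{n}0.png",f['frame'][:,:,::-1])
E
```

```text
pics
{'clock': 0.0, 'joints': array([ 1.07789228,  0.47781501,  0.02234861,  1.55648405, -0.01148208,
        1.10929064, -0.08309035]), 'tcp_pos': array([ 0.25314767, -0.62512742,  0.2553021 ]), 'orientation': array([-3.08185009e+00, -6.00430570e-01,  8.05411633e-04]), 'grip_width': 0.08504379013955182}
top {'vertical_fov': 42.61799888428983, 'cx': 314.6134317809784, 'cy': 232.3192852725848, 'origin': array([0.40331521, 0.01497675, 1.08083705]), 'attitude': array([ 0.08829345, -0.12309104, -1.59086097])}
side {'vertical_fov': 55.71819393167856, 'cx': 316.14418499361994, 'cy': 242.0582348604335, 'origin': array([0.56461028, 0.65411133, 0.64275936]), 'attitude': array([0.0082865 , 1.31903696, 2.82848775])}
```

View pics/top0.png

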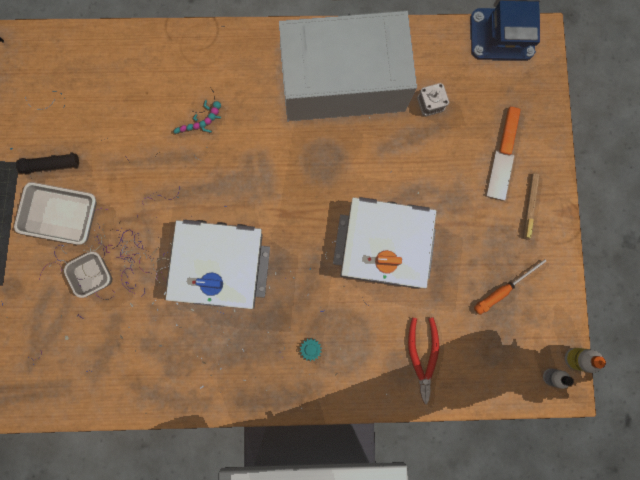

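View pics/side0.png

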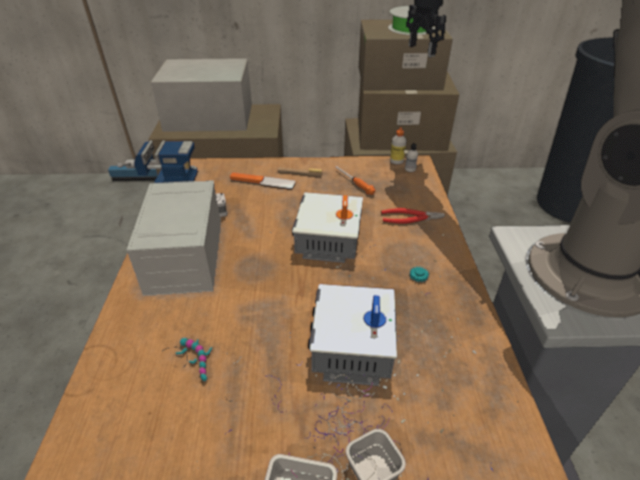

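The top view shows the orange box at about (390,243), its latch at (387,262). The blue box is to its left at (213,265). I'll enlarge the orange box.

```bash
python3 - <<'E'
import cv2
f=cv2.imread("pics/top0.png")[185:305,325:455]
cv2.imwrite("pics/crop.png",cv2.resize(f,None,fx=5,fy=5,interpolation=cv2.INTER_CUBIC)[:600])
E
```

```text
(no output)
```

View pics/crop.png

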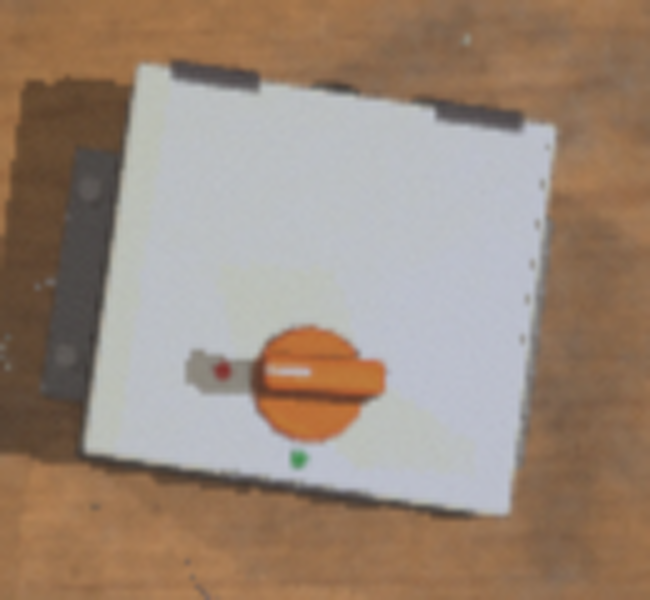

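```bash
cat > h.py <<'E'
import numpy as np
from scipy.spatial.transform import Rotation as R
def ray(cal,px,z):
    u,v=px;f=240/np.tan(np.radians(cal['vertical_fov'])/2)
    d=R.from_rotvec(cal['attitude']).as_matrix()@np.array([(u-cal['cx'])/f,-(v-cal['cy'])/f,-1])
    o=np.array(cal['origin']);return o+d*(z-o[2])/d[2]
TOP=dict(vertical_fov=42.61799888428983,cx=314.6134317809784,cy=232.3192852725848,origin=[0.40331521,0.01497675,1.08083705],attitude=[0.08829345,-0.12309104,-1.59086097])
E
python3 - <<'E'
from h import *
from bench import telemetry
P=lambda c,z:ray(TOP,(325+(c[0]-2)/5,185+(c[1]-2)/5),z)
C=[P(c,.061) for c in[(138,63),(556,127),(510,515),(84,455)]]
for i in range(4):
    d=C[i]-C[(i+1)%4];print(C[i].round(4),np.linalg.norm(d).round(4),np.degrees(np.arctan2(d[1],d[0])).round(1))
print('ctr',np.mean(C,0));print('foot',P((307,384),.064), 'green',P((298,459),.061),'red',P((222,371),.061))
print('blade top ends',P((265,372),.099),P((384,372),.099))
B=lambda p,z:ray(TOP,p,z)
bc=[B(c,.061) for c in[(174,222),(261,228),(253,307),(167,300)]];print('blue',np.round(bc,3),np.mean(bc,0))
print('greybox front',B((287,118),0),B((415,107),0))
print(R.from_rotvec(telemetry.get_obs()['orientation']).as_matrix().round(3))
E
```

```text
[ 0.5992 -0.0741  0.061 ] 0.1428 80.0
[ 0.5744 -0.2147  0.061 ] 0.132 -9.6
[ 0.4442 -0.1928  0.061 ] 0.1428 -99.3
[ 0.4674 -0.0519  0.061 ] 0.1337 170.4
ctr [ 0.52128783 -0.13340754  0.061     ]
foot [ 0.48905169 -0.1266048   0.064     ] green [ 0.46440923 -0.12303417  0.061     ] red [ 0.49428025 -0.09880129  0.061     ]
blade top ends [ 0.49026139 -0.10837447  0.099     ] [ 0.48940884 -0.14667377  0.099     ]
blue [[0.563 0.225 0.061]
 [0.55  0.08  0.061]
 [0.419 0.095 0.061]
 [0.434 0.236 0.061]] [0.49152068 0.15892624 0.061     ]
greybox front [0.75956749 0.03441376 0.        ] [ 0.77632899 -0.19994772  0.        ]
[[ 0.927  0.375 -0.001]
 [ 0.375 -0.927  0.002]
 [-0.    -0.002 -1.   ]]
```

Emit:
apply_moves(
  rows=[
    [[0.8,-0.74,0],[0,0,0]],
    [[0.8,-0.74,0],[0,0,0]],
    [[0.8,-0.74,0],[0,0,0]],
    [[0.8,-0.74,0],[0,0,0]],
    [[0.8,-0.74,0],[0,0,0]],
    [[0.8,-0.74,0],[0,0,0]],
  ],
)

```text
clock: 0.85
tcp_pos: [0.3703, -0.3773, 0.2562]
orientation: [-3.082, -0.607, -0.0]
contact_force: [0.7, -0.2, 0.8]
grip_width: 0.0855
gripper_force: 0.0
```

Emit:
apply_moves(
  rows=[
    [[0.75,-0.68,0],[0,0,-0.05]],
    [[0.75,-0.68,0],[0,0,-0.1]],
    [[0.75,-0.68,0],[0,0,-0.15]],
    [[0.75,-0.68,0],[0,0,-0.2]],
    [[0.75,-0.68,0],[0,0,-0.25]],
    [[0.75,-0.68,0],[0,0,-0.3]],
    [[0.75,-0.68,0],[0,0,-0.33]],
    [[0.75,-0.68,0],[0,0,-0.33]],
    [[0.75,-0.68,0],[0,0,-0.33]],
  ],
)

```text
clock: 1.98
tcp_pos: [0.4792, -0.1522, 0.2562]
orientation: [-2.385, -2.045, 0.0]
contact_force: [-0.2, -0.2, 0.2]
grip_width: 0.0855
gripper_force: 0.0
```

```bash
python3 - <<'E'
from bench import telemetry, grab_frame
import cv2
from h import *
f=grab_frame("wrist");print({k:v for k,v in f.items() if k!='frame'})
cv2.imwrite("pics/w1.png",f['frame'][:,:,::-1])
o=telemetry.get_obs();print({k:o[k] for k in('clock','joints','tcp_pos')});print(R.from_rotvec(o['orientation']).as_matrix().round(3))
E
```

```text
{'vertical_fov': 63.57082738030923, 'cx': 316.82288502713465, 'cy': 241.37342312877732, 'origin': array([ 0.49218594, -0.07873277,  0.37301147]), 'attitude': array([-0.29427885,  0.02179912, -0.15180017])}
{'clock': 2.025, 'joints': array([ 0.52001524,  0.22008462, -0.38650249,  1.93875834,  0.09797158,
        1.00094799, -0.06307031]), 'tcp_pos': array([ 0.47917921, -0.15193158,  0.25617904])}
[[ 0.151  0.988 -0.   ]
 [ 0.988 -0.151 -0.   ]
 [-0.    -0.    -1.   ]]
```

View pics/w1.png

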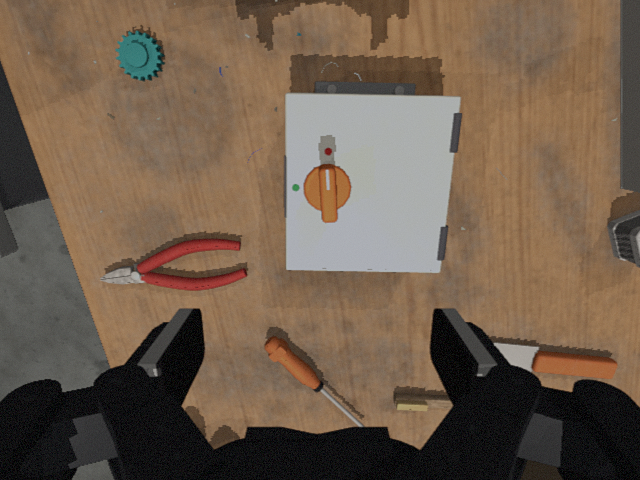

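The wrist view shows the foot centre at about (327,188), red dot (328,151), green dot (296,187) and cover corners (286,94), (460,97), (440,272), (287,270).

```bash
python3 - <<'E'
from h import *
c=dict(vertical_fov=63.57082738030923,cx=316.82288502713465,cy=241.37342312877732,origin=[ 0.49218594, -0.07873277,  0.37301147],attitude=[-0.29427885,  0.02179912, -0.15180017])
C=[ray(c,p,.061) for p in[(286,94),(460,97),(440,272),(287,270)]]
for i in range(4):
    d=C[i]-C[(i+1)%4];print(C[i].round(4),np.linalg.norm(d).round(4),np.degrees(np.arctan2(d[1],d[0])).round(1))
print('ctr',np.mean(C,0),'foot',ray(c,(327,188),.064),'red',ray(c,(328,151),.061),'green',ray(c,(296,187),.061))
a,b=ray(c,(328,168),.099),ray(c,(330.5,221),.099);print(a,b,(a+b)/2,np.degrees(np.arctan2(*(a-b)[1::-1])))
E
```

```text
[ 0.4727 -0.054   0.061 ] 0.1316 170.3
[ 0.6024 -0.0761  0.061 ] 0.1418 80.4
[ 0.5788 -0.2159  0.061 ] 0.132 -9.6
[ 0.4487 -0.194   0.061 ] 0.142 -99.7
ctr [ 0.52565539 -0.13498376  0.061     ] foot [ 0.49297256 -0.12862214  0.064     ] red [ 0.49797868 -0.10035114  0.061     ] green [ 0.46835738 -0.12449204  0.061     ]
[ 0.49560369 -0.10919795  0.099     ] [ 0.49191591 -0.14719826  0.099     ] [ 0.4937598  -0.12819811  0.099     ] 84.45702146443435
```

Emit:
apply_moves(
  rows=[
    [[0.1,0.038,0.1],[0,0,0]],
    [[0.1,0.038,0.25],[0,0,0]],
    [[0.1,0.038,0.4],[0,0,0]],
    [[0.1,0.038,0.55],[0,0,0]],
    [[0.1,0.038,0.635],[0,0,0]],
    [[0.1,0.038,0.635],[0,0,0]],
    [[0.1,0.038,0.635],[0,0,0]],
  ],
)

```text
clock: 2.9
tcp_pos: [0.4931, -0.128, 0.0984]
orientation: [2.381, 2.048, 0.001]
contact_force: [-0.1, -0.0, 0.3]
grip_width: 0.0852
gripper_force: 0.0
```

Emit:
apply_moves(
  rows=[
    [[0,0,0],[0,0,0]],
    [[0,0,0],[0,0,0]],
    [[0,0,0],[0,0,0]],
    [[0,0,0],[0,0,0]],
    [[0,0,0],[0,0,0]],
    [[0,0,0],[0,0,0]],
    [[0,0,0],[0,0,0]],
    [[0,0,0],[0,0,0]],
  ],
  jaw=-1,
  newtons=40,
)

```text
clock: 3.9
tcp_pos: [0.4914, -0.1275, 0.0978]
orientation: [-2.38, -2.049, 0.003]
contact_force: [-6.0, 1.4, 7.8]
grip_width: 0.0117
gripper_force: 40.5
```

Emit:
apply_moves(
  rows=[
    [[0,-0.004,0],[0,0,-0.05]],
    [[0,-0.008,0],[0,0,-0.1]],
    [[0,-0.01,0],[0,0,-0.15]],
    [[0,-0.01,0],[0,0,-0.2]],
    [[0,-0.01,0],[0,0,-0.25]],
    [[0,-0.01,0],[0,0,-0.3]],
    [[0,-0.01,0],[0,0,-0.35]],
    [[0,-0.01,0],[0,0,-0.4]],
    [[0,-0.01,0],[0,0,-0.44]],
    [[0,-0.01,0],[0,0,-0.46]],
  ],
)

```text
clock: 5.15
tcp_pos: [0.4893, -0.1286, 0.0978]
orientation: [-0.428, -3.111, 0.003]
contact_force: [-3.3, -1.9, 5.9]
grip_width: 0.0114
gripper_force: 40.5
```

```bash
python3 - <<'E'
from bench import telemetry, grab_frame
import cv2
from h import *
f=grab_frame("top");cv2.imwrite("pics/t2.png",cv2.resize(f['frame'][:,:,::-1][150:330,300:500],None,fx=3,fy=3,interpolation=cv2.INTER_CUBIC))
o=telemetry.get_obs();print({k:o[k] for k in('clock','joints','tcp_pos','contact_force','moment','grip_width')});print(R.from_rotvec(o['orientation']).as_matrix().round(3))
E
```

```text
{'clock': 5.2, 'joints': array([ 0.69486883,  0.51881123, -0.6981795 ,  2.04750281,  0.49170252,
        0.74546239,  0.98919037]), 'tcp_pos': array([ 0.48933693, -0.1285871 ,  0.09780095]), 'contact_force': array([-3.88009984, -3.15306715,  6.09452408]), 'moment': array([-0.52223589,  0.65203594,  0.03716307]), 'grip_width': 0.01082258856831979}
[[-0.963  0.268 -0.001]
 [ 0.268  0.963 -0.002]
 [ 0.001 -0.002 -1.   ]]
```

Emit:
apply_moves(
  rows=[
    [[0.006,0,0],[0,0,-0.01]],
    [[0.006,0,0],[0,0,-0.018]],
    [[0.006,0,0],[0,0,-0.018]],
  ],
)

```text
clock: 5.58
tcp_pos: [0.4892, -0.1286, 0.0979]
orientation: [0.346, 3.121, -0.002]
contact_force: [1.5, -5.5, 1.7]
grip_width: 0.0116
gripper_force: 40.4
```

```bash
python3 - <<'E'
from bench import telemetry, grab_frame
import cv2
from h import *
o=telemetry.get_obs();print({k:o[k] for k in('clock','tcp_pos','contact_force','moment','grip_width')});print(R.from_rotvec(o['orientation']).as_matrix().round(3))
E
```

```text
{'clock': 5.575, 'tcp_pos': array([ 0.48916856, -0.12859273,  0.09788245]), 'contact_force': array([ 1.53079751, -5.53833232,  1.7311346 ]), 'moment': array([-1.1254164 , -0.31154271, -0.57681382]), 'grip_width': 0.011597061564659455}
[[-0.976  0.219  0.001]
 [ 0.219  0.976 -0.001]
 [-0.002 -0.001 -1.   ]]
```

View pics/t2.png

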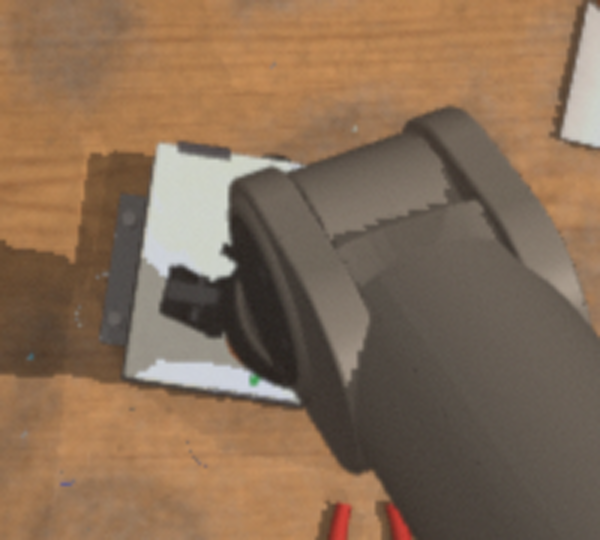

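```bash
python3 - <<'E'
import numpy as np
f=lambda t:np.array([-.9987*(98*(1-np.cos(t))+36.9*np.sin(t)),.052*(98*(1-np.cos(t))+36.9*np.sin(t)),-(98*np.sin(t)+36.9*(np.cos(t)-1))])/250
for a,b in((0,.7),(.7,1.45)):
    print([[*(f(t)-f(a)).round(3).tolist()] for t in np.linspace(a,b,11)[1:]])
E
```

```text
[[-0.011, 0.001, -0.027], [-0.024, 0.001, -0.053], [-0.039, 0.002, -0.078], [-0.056, 0.003, -0.103], [-0.074, 0.004, -0.125], [-0.094, 0.005, -0.147], [-0.115, 0.006, -0.167], [-0.138, 0.007, -0.186], [-0.162, 0.008, -0.203], [-0.187, 0.01, -0.218]]
[[-0.028, 0.001, -0.014], [-0.057, 0.003, -0.026], [-0.087, 0.005, -0.036], [-0.117, 0.006, -0.044], [-0.148, 0.008, -0.05], [-0.179, 0.009, -0.053], [-0.21, 0.011, -0.053], [-0.242, 0.013, -0.052], [-0.273, 0.014, -0.048], [-0.304, 0.016, -0.042]]
```

Emit:
apply_moves(
  rows=[
    [[-0.011,0.001,-0.027],[0,0,0.005]],
    [[-0.024,0.001,-0.053],[0,0,0.005]],
    [[-0.039,0.002,-0.078],[0,0,0.005]],
    [[-0.056,0.003,-0.103],[0,0,0.005]],
    [[-0.074,0.004,-0.125],[0,0,0.005]],
    [[-0.094,0.005,-0.147],[0,0,0.005]],
    [[-0.115,0.006,-0.167],[0,0,0.005]],
    [[-0.138,0.007,-0.186],[0,0,0.005]],
    [[-0.162,0.008,-0.203],[0,0,0.005]],
    [[-0.187,0.01,-0.218],[0,0,0.005]],
  ],
)

```text
clock: 6.82
tcp_pos: [0.5292, -0.1359, 0.1505]
orientation: [-0.366, -3.108, 0.006]
contact_force: [-12.5, -4.8, 1.9]
grip_width: 0.0116
gripper_force: 42.5
```

```bash
python3 - <<'E'
from bench import telemetry, grab_frame
import cv2
f=grab_frame("side");cv2.imwrite("pics/s2.png",cv2.resize(f['frame'][:,:,::-1][120:300,230:450],None,fx=3,fy=3,interpolation=cv2.INTER_CUBIC))
o=telemetry.get_obs();print({k:o[k] for k in('clock','tcp_pos','contact_force','moment','grip_width','gripper_force')})
E
```

```text
{'clock': 6.875, 'tcp_pos': array([ 0.53026806, -0.13608596,  0.15114684]), 'contact_force': array([-12.55027466,  -4.78343692,   3.90617531]), 'moment': array([-1.49687736,  3.60522972, -0.03752303]), 'grip_width': 0.011216429797210528, 'gripper_force': 43.10879590090963}
```

View pics/s2.png

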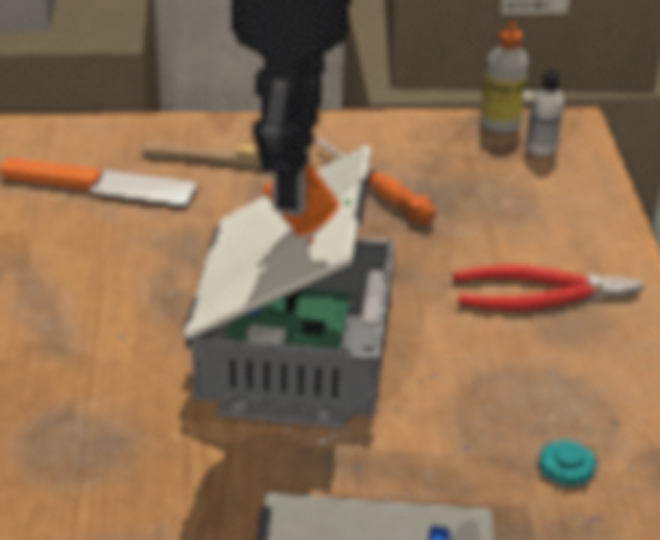

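The cover is lifting with the blade held, so I carry on along the arc.

Emit:
apply_moves(
  rows=[
    [[-0.028,0.001,-0.014],[0,0,0]],
    [[-0.057,0.003,-0.026],[0,0,0]],
    [[-0.087,0.005,-0.036],[0,0,0]],
    [[-0.117,0.006,-0.044],[0,0,0]],
    [[-0.148,0.008,-0.05],[0,0,0]],
    [[-0.179,0.009,-0.053],[0,0,0]],
    [[-0.21,0.011,-0.053],[0,0,0]],
    [[-0.242,0.013,-0.052],[0,0,0]],
    [[-0.273,0.014,-0.048],[0,0,0]],
    [[-0.304,0.016,-0.042],[0,0,0]],
  ],
)

```text
clock: 8.12
tcp_pos: [0.6082, -0.1501, 0.1636]
orientation: [-0.366, -3.117, 0.007]
contact_force: [-8.2, -3.1, 13.5]
grip_width: 0.0113
gripper_force: 55.2
```

```bash
python3 - <<'E'
from bench import telemetry, grab_frame
import cv2
f=grab_frame("side");cv2.imwrite("pics/s3.png",cv2.resize(f['frame'][:,:,::-1][120:300,230:450],None,fx=3,fy=3,interpolation=cv2.INTER_CUBIC))
o=telemetry.get_obs();print({k:o[k] for k in('clock','tcp_pos','contact_force','moment','grip_width','gripper_force')})
E
```

```text
{'clock': 8.175, 'tcp_pos': array([ 0.60918737, -0.15035169,  0.16332809]), 'contact_force': array([-4.27433571, -4.52991273,  4.64695853]), 'moment': array([-2.00563403,  1.41355256,  0.18563421]), 'grip_width': 0.011260137707662888, 'gripper_force': 54.08018538335455}
```

View pics/s3.png

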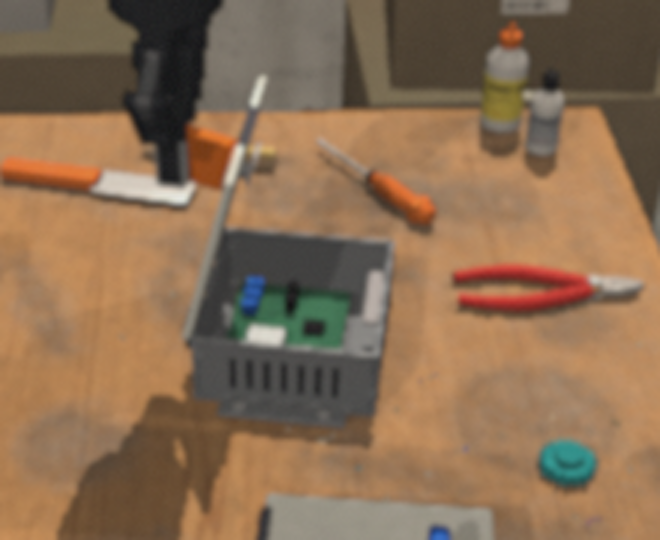

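The cover stands at about 1.4 rad with the blade still along x. I'll release it and rise clear.

Emit:
apply_moves(
  rows=[
    [[0,0,0],[0,0,0]],
    [[0,0,0],[0,0,0]],
    [[0,0,0],[0,0,0]],
    [[0,0,0],[0,0,0]],
    [[0,0,0],[0,0,0]],
    [[0,0,0],[0,0,0]],
  ],
  jaw=0.6,
)

```text
clock: 8.93
tcp_pos: [0.6095, -0.1484, 0.1625]
orientation: [0.367, 3.12, 0.0]
contact_force: [-0.1, 0.3, 1.0]
grip_width: 0.0686
gripper_force: 0.0
```

Emit:
apply_moves(
  rows=[
    [[0,0,-0.05],[0,0,0]],
    [[0,0,-0.2],[0,0,0]],
    [[0,0,-0.4],[0,0,0]],
    [[0,0,-0.6],[0,0,0]],
    [[0,0,-0.6],[0,0,0]],
    [[0,0,-0.6],[0,0,0]],
    [[0,0,-0.6],[0,0,0]],
  ],
)

```text
clock: 9.8
tcp_pos: [0.6087, -0.1486, 0.3112]
orientation: [-0.367, -3.118, -0.0]
contact_force: [-0.2, 0.1, -0.6]
grip_width: 0.0681
gripper_force: 0.0
```

```bash
python3 - <<'E'
from bench import telemetry, grab_frame
import cv2
f=grab_frame("side");cv2.imwrite("pics/s4.png",cv2.resize(f['frame'][:,:,::-1][120:300,230:450],None,fx=3,fy=3,interpolation=cv2.INTER_CUBIC))
o=telemetry.get_obs();print({k:o[k] for k in('clock','tcp_pos','contact_force','grip_width','gripper_force')})
E
```

```text
{'clock': 9.85, 'tcp_pos': array([ 0.60885469, -0.14858346,  0.31120156]), 'contact_force': array([ 0.21098089, -0.01354337, -0.61009918]), 'grip_width': 0.06835439556983168, 'gripper_force': 0.0}
```

View pics/s4.png

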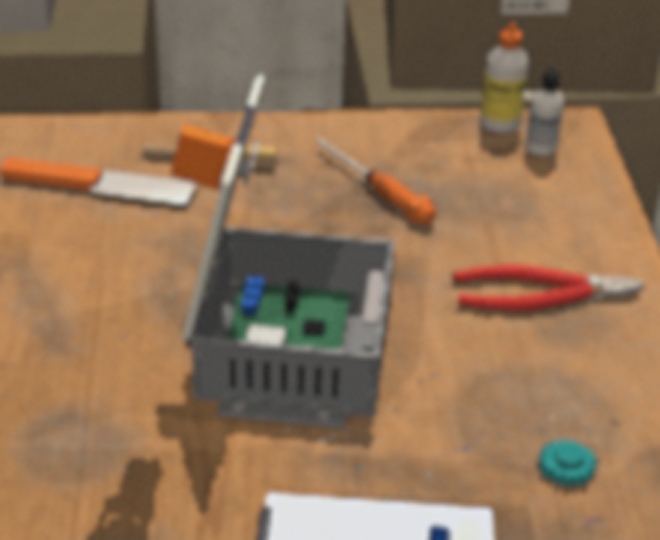

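The cover stands open by itself with the latch unlocked, and the gripper is clear.

```bash
python3 -c "
from bench import job
print(job.hand_in())"
```

```text
the job is handed in; nothing more can be done
None
```

I turned the orange latch anticlockwise to its stop and swung the cover up to about 1.44 rad; it stands open by itself with the latch still unlocked, the blue box was not touched, and I handed the job in at about 10 s with no verdict returned.

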